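# Flask up the wax trees

### The arm

A 7-joint arm with a two-finger parallel gripper is mounted at the origin on a cart in front of the work surface, level with it; the furniture and walls round the work are solid. World frame = base frame: x ahead of the robot, y to its left, z up, the work surface at z = 0. Lengths are in m, angles in rad, forces in N, time in s.
With the tool pointing down it reaches from about 0.425 to 0.925 m from the base axis. Payload 6.8 kg.
Tool frame: the origin (TCP) lies at the very end of the fingers, on their centre line; the grasp point (between the pads) lies 19 mm behind it (r.tcp_to_grasp is the distance from the TCP to the grasp point, in m); z points along the fingers, y is the line along which they close (so a half turn about z gives the same grasp; the last joint's range is limited). The gripper opens to 85 mm and grips with 20 to 120 N. Pads are 22 mm wide; open, the fingers measure 114 mm over their backs; the gripper's body (76 mm by 85 mm) begins 54 mm behind the grasp point. The pads swing forward as they close: fully open they stand 13 mm farther back than shut.
Start: joints at [1.182, 0.477, 0.022, 1.555, -0.011, 1.109, -0.083], TCP at [0.187, -0.649, 0.231] pointing down, gripper open.
Joint ranges: [-2.96, 2.96], [-0.34, 2.1], [-1.41, 1.46], [0.24, 2.44], [-1.37, 4.51], [0.17, 1.92], [-2.96, 2.96]. Speed limits (rad/s): [2.39, 2.39, 3.14, 3.14, 3.14, 3.14, 3.14].

### API

Orientations are given as a rotation vector (axis times angle).
In Python, from bench import r gives the robot as it stands.
- The arm moves only by the tool step_arm, never from a script. Its argument "moves" is a list of rows, each a list of 7 numbers: the shift along the tool's x, y, z in mm, then the turn, a rotation vector about the tool's x, y, z in rad, then the finger opening in mm, from 0 to 85.4. A call has 1 to 8 rows; each row is the pose to reach, as a shift and turn from the pose commanded when the call began, along the tool's axes at that moment; what a row does not reach only later rows make up. A row lasts 1/10 s, in which the tool goes at most 50 mm and 8.59 degrees, less where a joint would pass 70% of its speed; a pose out of reach is approached as far as the arm can. A call with a gripper value outside its range is refused whole. The fingers move at their own pace and stop on an object; "grip_force" is the grip in N (left out, the last holds). Time passes only in rows, so rows that repeat a pose let the fingers close. It gives the time, the measured TCP pose, the force, the opening and the grip force at its end, in the units of the state.
- r.get_obs(): the state, without advancing time (a new reading comes with each control period).
- r.grab_frame(name): name is "side" or "top" or "wrist"; returns a dict with "image" (400x640x3 uint8, red, green, blue), "depth" (400x640 float32, m along the optical axis (not along the pixel's ray), 0 where there is no reading), "mtx" (3x3 intrinsics, pixels), "k1" (the pictures are not rectified: a ray, as slopes to the right and down, at radius r is drawn at 1 + k1 r^2 times it, then the intrinsics apply), "rvec" (rotation vector, rad) and "tvec" (3), from world to camera coordinates, as OpenCV has them. Camera axes: x right, y down, z forward; pixel columns grow to the right and rows downward; lengths in m; the calibration is good to about 2 mm. A picture is of the moment at which its call begins.
- r.hand_in(): hands the job in; it is judged then, once.
The state is a dict: "clock": time; "joints": joint angles; "qvel": joint speeds; "tau": joint torques, N m; "tcp_pos": TCP position; "orientation": TCP orientation; "contact_force": force on the tool from outside, world axes, zero at the start; "moment": the same for the moment, N m; "grip_width": finger opening in m; "gripper_force": force on a finger pad.
Only numpy, scipy, OpenCV 4.12 (cv2) and the standard library are available. Lean on these libraries where they do the work, as an engineer would, in place of code of your own. Each camera call takes 0.05 s, during which the arm holds its last target. There are 200 camera calls.

### The job

The row of four steel casting flasks on the peg rack is in no particular order; move it across to the row of rubber sprue bases in the tray, in the order the bases stand in: each flask goes upright over the wax tree on the base of its own size, smallest on smallest up to largest on largest, lowered straight down until it sits home in the seat inside the collar. Leave the bases in their places and standing flat, and do not push the wax block or the pocket scale about.

Things in the scene. Friction and masses are not known exactly. Their poses are not given: they have to be found in the camera images.
- flask_34: smallest of four plain open stainless-steel tubes (casting flasks), upright: 34 mm outside, wall 2.5 mm, 60 mm high. Origin: centre of its lower end, z up. Starts in a row (66 mm pitch) on the peg rack (board 74 mm wide, top 18 mm above the bench), loose over a 12 mm dowel 57 mm above the bench. Its y axis then runs along the row, x across it: grip its outside along x.
- flask_42: second smallest of four plain open stainless-steel tubes (casting flasks), upright: 42 mm outside, wall 2.5 mm, 64 mm high. Origin: centre of its lower end, z up. Starts in a row (66 mm pitch) on the peg rack (board 74 mm wide, top 18 mm above the bench), loose over a 12 mm dowel 57 mm above the bench. Its y axis then runs along the row, x across it: grip its outside along x.
- flask_50: second largest of four plain open stainless-steel tubes (casting flasks), upright: 50 mm outside, wall 2.5 mm, 68 mm high. Origin: centre of its lower end, z up. Starts in a row (66 mm pitch) on the peg rack (board 74 mm wide, top 18 mm above the bench), loose over a 12 mm dowel 57 mm above the bench. Its y axis then runs along the row, x across it: grip its outside along x.
- flask_58: largest of four plain open stainless-steel tubes (casting flasks), upright: 58 mm outside, wall 2.5 mm, 72 mm high. Origin: centre of its lower end, z up. Starts in a row (66 mm pitch) on the peg rack (board 74 mm wide, top 18 mm above the bench), loose over a 12 mm dowel 57 mm above the bench. Its y axis then runs along the row, x across it: grip its outside along x.
- base_34: smallest of four loose black rubber discs, 54 mm across, in a row (80 mm pitch) in a tray (rim 15 mm above the bench, 96 mm wide). Origin: centre of underside, z up; y along the row, x across. Seat 40 mm across, 6 mm above the origin; collar flares to 48 mm, 15 mm above the origin. Green wax tree on its centre, 17 mm across, top 51 mm above the origin.
- base_42: second smallest of four loose black rubber discs, 62 mm across, in a row (80 mm pitch) in a tray (rim 15 mm above the bench, 96 mm wide). Origin: centre of underside, z up; y along the row, x across. Seat 48 mm across, 6 mm above the origin; collar flares to 56 mm, 15 mm above the origin. Green wax tree on its centre, 25 mm across, top 54 mm above the origin.
- base_50: second largest of four loose black rubber discs, 70 mm across, in a row (80 mm pitch) in a tray (rim 15 mm above the bench, 96 mm wide). Origin: centre of underside, z up; y along the row, x across. Seat 56 mm across, 6 mm above the origin; collar flares to 64 mm, 15 mm above the origin. Green wax tree on its centre, 33 mm across, top 58 mm above the origin.
- base_58: largest of four loose black rubber discs, 78 mm across, in a row (80 mm pitch) in a tray (rim 15 mm above the bench, 96 mm wide). Origin: centre of underside, z up; y along the row, x across. Seat 64 mm across, 6 mm above the origin; collar flares to 72 mm, 15 mm above the origin. Green wax tree on its centre, 40 mm across, top 62 mm above the origin.
- wax_block: bystander: green block of carving wax, 50 x 90 x 24 mm, lying loose on the bench. Origin: centre of its underside; y along its length.
- pocket_scale: bystander: closed black pocket balance, 130 x 80 x 21 mm, lying loose on the bench. Origin: centre of its underside; x along its length.
There are look-alikes about, which are no part of the job. What is shaped like the flask_50 but yellow is not meant.

How it is judged:
By the outcome, as a careful person would: the job done as asked, in the order asked, and still so for the second after the job is handed in, with the robot touching nothing.
It also fails if it takes over 104 s, if anything falls off the work surface, if the arm or the gripper's body presses on something with over 40 N, if the wrist force passes 120 N, or if a joint passes its speed limit or range.

## Working session

There is one attempt and no reset: what is moved stays moved. The work goes in short steps, Python scripts to look and compute and a tool call to move; the robot and the scene stay as the last step left them, time stands still between calls to the robot, and variables do not carry over. Pictures are saved under pics/ and viewed, at most 14 in all, crops included, and the job is handed in when it is done.

Besides the shell and the picture viewer there is one more tool, called after "Request:" by a JSON object that holds its "method" and its "body", one argument or row to a line. step_arm: Moves the arm, as the interface text tells. Its arguments: {"type":"object","properties":{"moves":{"type":"array","items":{"type":"array","items":{"type":"number"}}},"grip_force":{"type":"number"}},"required":["moves"]}

```bash
ls; mkdir -p pics
cat > h.py <<'E'
import numpy as np, cv2
from scipy.spatial.transform import Rotation as R
from bench import r
def frame(n):
    f=r.grab_frame(n); return f
def save(f,name,crop=None):
    im=f["image"][:,:,::-1]
    if crop: 
        a,b,c,d=crop; im=im[a:b,c:d]
        s=min(800/im.shape[1],600/im.shape[0]); im=cv2.resize(im,None,fx=s,fy=s)
    cv2.imwrite("pics/"+name+".png",im)
def cloud(f):
    K=np.array(f["mtx"],float);k1=float(f["k1"]);h,w=f["depth"].shape
    u,v=np.meshgrid(np.arange(w),np.arange(h))
    p=np.stack([u,v],-1).reshape(-1,1,2).astype(float)
    n=cv2.undistortPoints(p,K,np.array([k1,0,0,0,0.])).reshape(h,w,2)
    d=f["depth"];P=np.dstack([n[...,0]*d,n[...,1]*d,d])
    Rm=cv2.Rodrigues(np.array(f["rvec"],float))[0];t=np.array(f["tvec"],float).ravel()
    X=(P-t)@Rm; X[d==0]=np.nan
    return X
E
python3 - <<'E'
from h import *
for n in ["side","top","wrist"]:
    f=frame(n);save(f,n+"0");np.savez("pics/"+n+"0.npz",**f)
    X=cloud(f);print(n,f["mtx"],f["k1"],f["rvec"],f["tvec"],np.nanmin(X,(0,1)),np.nanmax(X,(0,1)))
o=r.get_obs();print(o)
E
```

```text
pics
side [[439.72456138   0.         325.27454621]
 [  0.         439.72456138 203.13166136]
 [  0.           0.           1.        ]] 0.02917138112832203 [ 0.52535483 -2.56440323  1.37252604] [0.51915534 0.11131105 1.07647563] [-0.63278673 -1.3577051  -0.76846342] [2.63666701 0.81321241 0.5410087 ]
top [[467.93965561   0.         323.35069155]
 [  0.         467.93965561 198.07235268]
 [  0.           0.           1.        ]] -0.13524022663774624 [ 2.14642553 -2.16461673  0.14208279] [0.0905751  0.54302958 1.25462451] [-0.28069747 -1.33533048 -0.77520174] [1.73417391 1.81037572 0.35100942]
wrist [[295.4025464    0.         318.34518608]
 [  0.         295.4025464  203.25731604]
 [  0.           0.           1.        ]] -0.051273958799132546 [-2.30427391  1.73272186  0.27269933] [-0.6732679  -0.04031178  0.38067581] [-1.5581336  -1.32445362 -0.7611568 ] [0.85284472 0.7043616  0.32884832]
{'clock': 0.15, 'joints': array([ 1.18190234,  0.47760163,  0.0223584 ,  1.55620557, -0.01152382,
        1.10929442, -0.08308748]), 'qvel': array([ 0.00056957, -0.00121469, -0.00139294, -0.00185366,  0.00047894,
        0.00041845, -0.00137857]), 'tau': array([ 3.11119155e-03, -5.96923542e+01,  1.61047552e+00, -2.81491756e+01,
        1.26844109e-02,  6.53790499e-03, -6.96682946e-06]), 'tcp_pos': array([ 0.18692548, -0.64813493,  0.23056297]), 'orientation': array([-3.10933829e+00, -4.39447796e-01,  4.27240953e-04]), 'contact_force': array([-0.6962271 , -0.18323254, -0.42868204]), 'moment': array([-0.02397401,  0.0630042 ,  0.04535625]), 'gripper_force': 0.0, 'grip_width': 0.0851597145059533}
```

View pics/top0.png

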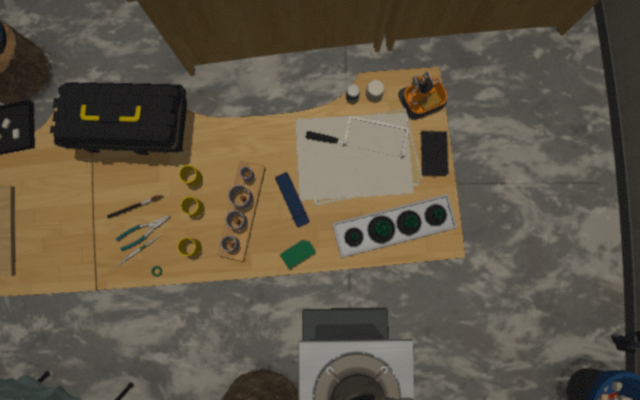

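View pics/side0.png

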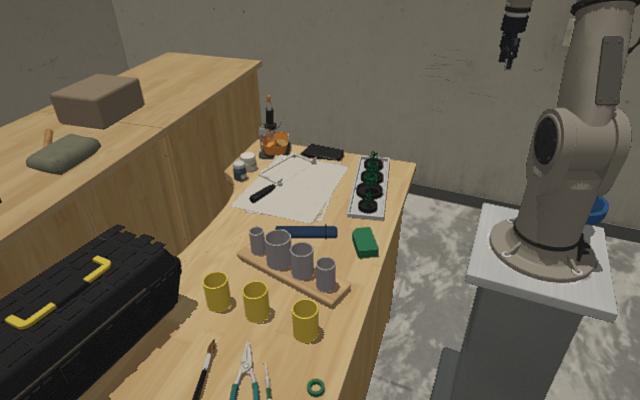

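The top view shows the four flasks at (248,174), (240,197), (236,220) and (230,244), and the bases at (354,237), (381,229), (409,222) and (435,214). The yellow look-alikes stand to the left, and the wax block is at (297,254) between rack and tray. The scale is the black box at (434,152).

```bash
cat >> h.py <<'E'
def circ(P):
    from scipy.optimize import least_squares
    c=P.mean(0); g=lambda p:np.hypot(P[:,0]-p[0],P[:,1]-p[1])-p[2]
    s=least_squares(g,[*c,.02],loss="soft_l1",f_scale=.002).x; return s
E
python3 - <<'E'
from h import *
import numpy as np
for n in ["top","side"]:
    f=dict(np.load(f"pics/{n}0.npz"));X=cloud(f)
    if n=="top":
        cand={"F":[(248,174),(240,197),(236,220),(230,244)],"B":[(354,237),(381,229),(409,222),(435,214)]}
    else:
        cand={"F":[(257,240),(278,250),(302,261),(326,274)],"B":[(367,205),(370,190),(372,177),(374,163)]}
    Z=X[...,2]
    for k,l in cand.items():
        for (u,v) in l:
            w=X[v-16:v+17,u-16:u+17].reshape(-1,3);w=w[~np.isnan(w[:,2])]
            c0=X[v,u]
            h=np.round(np.nanpercentile(w[:,2],[5,25,50,75,90,97])*1000)
            hi=w[w[:,2]>(.07 if k=="F" else .045)]
            print(n,k,(u,v),np.round(c0,3),h,len(hi),np.round(hi.mean(0),4),np.round(hi[:,2].max(),3),np.round(circ(hi[:,:2]),4) if len(hi)>5 else "")
f=dict(np.load("pics/top0.npz"));X=cloud(f)
np.set_printoptions(linewidth=200)
print(np.round(X[160:262:1,:,2][:, 225:262:1]*1000)[::3,::2])
for n,p in {"wax":(297,254),"scale":(434,152),"blue":(292,199),"rackL":(232,255),"rackR":(256,167)}.items(): print(n,np.round(X[p[1],p[0]],3))
E
```

```text
top F (248, 174) [0.608 0.291 0.061] [-4.  1. 16. 20. 61. 79.] 81 [0.5928 0.3037 0.0792] 0.092 [0.5932 0.3059 0.0259]
top F (240, 197) [0.546 0.313 0.055] [-3. 14. 18. 39. 78. 88.] 137 [0.5411 0.3144 0.084 ] 0.092 [0.5447 0.3119 0.0282]
top F (236, 220) [0.483 0.323 0.054] [-3. 13. 17. 30. 71. 85.] 111 [0.4864 0.3227 0.0823] 0.091 [0.4849 0.3227 0.0247]
top F (230, 244) [0.418 0.338 0.058] [-4.  2. 16. 20. 55. 79.] 67 [0.4233 0.3394 0.0791] 0.086 [0.4214 0.339  0.0192]
top B (354, 237) [0.435 0.004 0.051] [-2.  1.  4. 11. 16. 21.] 10 [0.436  0.0039 0.0494] 0.055 [0.4365 0.0053 0.0044]
top B (381, 229) [ 0.457 -0.072  0.033] [-2.  3.  8. 15. 42. 58.] 101 [ 0.4592 -0.075   0.0545] 0.069 [ 0.4583 -0.0752  0.0151]
top B (409, 222) [ 0.475 -0.148  0.041] [-2.  2.  6. 14. 24. 53.] 72 [ 0.4778 -0.1512  0.0528] 0.063 [ 0.4787 -0.1515  0.0127]
top B (435, 214) [ 0.496 -0.22   0.046] [-2.  2.  5. 13. 18. 47.] 36 [ 0.4981 -0.2299  0.0509] 0.057 [ 0.4987 -0.2301  0.0098]
side F (257, 240) [0.601 0.309 0.064] [-1.  1. 33. 68. 78. 88.] 237 [0.5828 0.3101 0.0789] 0.093 [0.6251 0.3684 0.0795]
side F
[... 2984 characters left out ...]
 1. -4. -6.  5.]
 [37. 11. 16. 13. 16. 79. 48. 15. 16. 20. 17. 11. -4.  2. -4. -3. -1. -2. -2.]
 [34. 16. 56. 54. 40. 77. 51. 21. 12. 12. 18. -2. -4.  1.  0. -6.  3.  0. -1.]
 [51. 14. 18. 14. 78. 66. 39. 17. 16. 20. 18. -1.  0. -1.  2. -2.  4. -2. -3.]
 [77. 79. 85. 79. 44. 24. 17. 15. 13. 19. 10. -5. -4. -3. -3. -0. -6. -1. -3.]
 [18. 16. 13. 24. 16. 18. 20. 19. 23. 19.  2. -1. -2.  1. -6.  0. -5. -2. -2.]
 [18. 14. 19. 14. 14. 16. 15. 16. 18. 17. -0. -2.  3. -2. -4.  0. -5.  4.  2.]
 [-5.  0. -6. -2.  4. 14. 10. 22. 18. 16. -2. -4.  5.  2. -2. -1. -0. -5. -0.]]
wax [0.391 0.16  0.022]
scale [ 0.674 -0.229  0.025]
blue [0.545 0.174 0.015]
rackL [0.389 0.341 0.015]
rackR [0.637 0.276 0.013]
```

```bash
cat >> h.py <<'E'
def go(p,ax=None,extra=""):
    """shift (mm, tool axes) and turn to TCP p, tool down, closing axis along ax (either sense)"""
    o=r.get_obs();R0=R.from_rotvec(o["orientation"]);y0=R0.as_matrix()[:,1]
    y=np.array([*(ax if ax is not None else y0[:2]),0.]);y/=np.linalg.norm(y)
    if y@y0<0:y=-y
    z=np.array([0,0,-1.]);R1=R.from_matrix(np.c_[np.cross(y,z),y,z])
    print(extra,"shift",np.round(R0.inv().apply(np.array(p)-o["tcp_pos"])*1000,1),"turn",np.round((R0.inv()*R1).as_rotvec(),3))
E
python3 - <<'E'
from h import *
o=r.get_obs();M=R.from_rotvec(o["orientation"]).as_matrix();print(np.round(M,3))
f=dict(np.load("pics/wrist0.npz"));Rm=cv2.Rodrigues(f["rvec"])[0];c=-Rm.T@f["tvec"];print("cam",c,"in tool",M.T@(c-o["tcp_pos"]),"axes in tool",np.round(M.T@Rm.T,3))
f=dict(np.load("pics/top0.npz"));X=cloud(f);Z=X[...,2]
m=(Z>.008)&(Z<.026)&(X[...,1]>.24)&(X[...,1]<.4)&(X[...,0]>.36)&(X[...,0]<.67)
m=cv2.morphologyEx(m.astype(np.uint8),cv2.MORPH_OPEN,np.ones((3,3)))>0
print("rack",cv2.minAreaRect(X[m][:,:2].astype(np.float32)*1000))
m=(f["image"].min(2)>120)&(X[...,1]<.08)&(X[...,1]>-.3)&(X[...,0]>.36)&(X[...,0]<.56)
print("tray",m.sum(),cv2.minAreaRect(X[m][:,:2].astype(np.float32)*1000),np.nanmedian(Z[m]))
go([.5,-.12,.28],(.967,.2555))
E
```

```text
[[ 0.961  0.277 -0.   ]
 [ 0.277 -0.961  0.001]
 [-0.    -0.001 -1.   ]]
cam [ 0.26138403 -0.62612356  0.37346546] in tool [ 0.07763078 -0.00071175 -0.14290785] axes in tool [[ 0.    -0.953 -0.304]
 [ 1.     0.    -0.001]
 [ 0.001 -0.304  0.953]]
rack ((513.623291015625, 316.4823303222656), (75.80683898925781, 275.1274719238281), 77.93729400634766)
tray 1801 ((510.3084716796875, -100.8653564453125), (179.1467742919922, 330.8863525390625), 13.6179838180542) 0.003112210352578512
 shift [ 447.2 -420.8  -48.9] turn [-1.000e-03 -1.000e-03 -1.548e+00]
```

Request:
{"method": "step_arm", "body": {
  "moves": [
    [40,-37,-5,0,0,-0.15,85],
    [80,-75,-10,0,0,-0.3,85],
    [120,-113,-15,0,0,-0.45,85],
    [160,-150,-20,0,0,-0.6,85],
    [200,-188,-25,0,0,-0.75,85],
    [240,-226,-30,0,0,-0.9,85],
    [280,-263,-35,0,0,-1.05,85],
    [320,-300,-40,0,0,-1.2,85]
  ]
}}

```text
clock: 0.95
tcp_pos: [0.3911, -0.3043, 0.2678]
orientation: [2.313, 2.126, -0.0]
contact_force: [1.8, -0.2, -0.4]
grip_width: 0.0849
gripper_force: 0.0
```

Run:
```python
from h import *
print(r.get_obs()["tcp_pos"])
go([.5,-.1,.27],(.972,.235))
```

```text
[ 0.39107154 -0.30427502  0.267803  ]
 shift [212.7  91.4  -2.3] turn [-0.     0.    -0.321]
```

Request:
{"method": "step_arm", "body": {
  "moves": [
    [42,18,0,0,0,-0.1,85],
    [84,36,0,0,0,-0.2,85],
    [126,54,0,0,0,-0.3,85],
    [168,72,0,0,0,-0.32,85],
    [200,86,-2,0,0,-0.32,85],
    [213,91,-2,0,0,-0.32,85],
    [213,91,-2,0,0,-0.32,85],
    [213,91,-2,0,0,-0.32,85]
  ]
}}

```text
clock: 1.75
tcp_pos: [0.4999, -0.103, 0.2693]
orientation: [-1.952, -2.461, 0.001]
contact_force: [-0.2, -0.4, 0.1]
grip_width: 0.085
gripper_force: 0.0
```

Run:
```python
from h import *
o=r.get_obs();print(o["tcp_pos"],o["joints"])
f=frame("wrist");save(f,"wb");np.savez("pics/wb.npz",**f)
go([.56,.22,.30],(.209,.978))
```

```text
[ 0.4998999  -0.10297821  0.26928298] [ 0.57655104  0.21661265 -0.5693733   1.86643515  0.13111893  1.09633096
  0.18731108]
 shift [301.6 131.9 -31. ] turn [-1.000e-03 -0.000e+00 -1.132e+00]
```

View pics/wb.png

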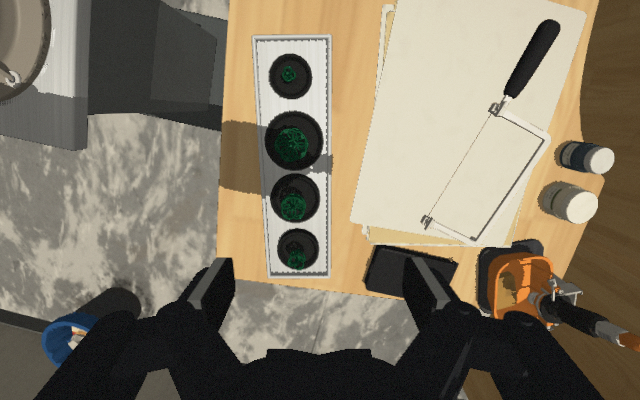

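The wrist view shows the tray with the bases at pixels (290,75), (294,143), (296,200) and (298,249), in the order 34, 58, 50, 42. I'll measure their centres from this frame.

Run:
```python
from h import *
f=dict(np.load("pics/wb.npz"));X=cloud(f);im=f["image"].astype(int)
for n,(u,v),ro in [("34",(290,76),27),("58",(294,140),39),("50",(295,198),35),("42",(298,249),31)]:
    w=34 
    P=X[v-w:v+w,u-w:u+w].reshape(-1,3);C=im[v-w:v+w,u-w:u+w].reshape(-1,3)
    dark=(C.max(1)<70)&np.isfinite(P[:,2])
    c=X[v,u,:2]; c=np.array({"34":(.4365,.0053),"58":(.4583,-.0752),"50":(.4787,-.1515),"42":(.4987,-.2301)}[n])
    for i in range(6):
        d=np.hypot(*(P[:,:2]-c).T)
        s=dark&(d<ro/1000+.008)&(d>ro/1000-.009)&(P[:,2]>.008)&(P[:,2]<.026)
        q=circ(P[s][:,:2]);c=q[:2]
    d=np.hypot(*(P[:,:2]-c).T)
    t=(d<.03)&(P[:,2]>.04)&(C[:,1]>C[:,0]+15)
    tray=(C.min(1)>110)
    print(n,np.round(q,4),s.sum(),"z",np.round(np.median(P[s][:,2]),4),"tree",np.round(P[t].mean(0),4),np.round(np.percentile(P[t][:,2],98),4),"tray z",np.round(np.nanmedian(P[tray][:,2]),4))
```

```text
34 [0.4386 0.0036 0.0225] 806 z 0.0157 tree [0.4384 0.0041 0.0479] 0.0554 tray z 0.0035
58 [ 0.459  -0.0733  0.0344] 1117 z 0.0158 tree [ 0.4588 -0.0734  0.0541] 0.0635 tray z 0.0034
50 [ 0.4766 -0.1494  0.0313] 758 z 0.0164 tree [ 0.4771 -0.1509  0.0511] 0.0598 tray z 0.0036
42 [ 0.4972 -0.2261  0.0273] 575 z 0.0155 tree [ 0.4975 -0.2277  0.0493] 0.057 tray z 0.0036
```

Request:
{"method": "step_arm", "body": {
  "moves": [
    [42,18,-4,0,0,-0.14,85],
    [84,36,-8,0,0,-0.28,85],
    [126,54,-12,0,0,-0.42,85],
    [168,72,-16,0,0,-0.56,85],
    [210,90,-20,0,0,-0.7,85],
    [250,110,-26,0,0,-0.84,85],
    [290,127,-30,0,0,-0.98,85],
    [302,132,-31,0,0,-1.13,85]
  ]
}}

```text
clock: 2.6
tcp_pos: [0.5599, 0.2255, 0.3011]
orientation: [0.317, 3.126, 0.004]
contact_force: [-0.3, -0.5, -0.6]
grip_width: 0.0853
gripper_force: 0.0
```

Run:
```python
from h import *
o=r.get_obs();print(o["tcp_pos"],o["joints"])
f=frame("wrist");save(f,"wr");np.savez("pics/wr.npz",**f)
```

```text
[0.5599295  0.22550409 0.3010825 ] [ 0.16107412  0.43045141 -0.87478723  1.60563757  0.3405918   1.26514753
  0.59693489]
```

View pics/wr.png

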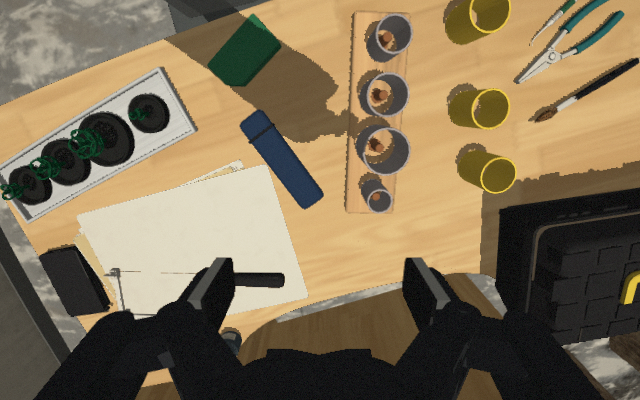

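The view shows the flasks at (390,37)=42, (383,95)=50, (383,150)=58 and (377,195)=34. Fitting their rims now.

```bash
cat >> h.py <<'E'
def flasks(f,guess):
    X=cloud(f).reshape(-1,3);X=X[np.isfinite(X[:,2])]
    for n,(c,h,ro) in guess.items():
        c=np.array(c)
        for i in range(8):
            d=np.hypot(*(X[:,:2]-c).T);s=(d<ro+.007)&(d>ro-.010)&(abs(X[:,2]-h)<.005)
            if s.sum()<8: break
            q=circ(X[s][:,:2]);c=q[:2]
        print(n,np.round(q*1000,1),s.sum(),"z",np.round(np.median(X[s][:,2])*1000,1))
G={"34":((.606,.297),.078,.017),"42":((.4214,.339),.082,.021),"50":((.485,.3227),.086,.025),"58":((.5447,.3119),.09,.029)}
E
python3 - <<'E'
from h import *
flasks(dict(np.load("pics/wr.npz")),G)
flasks(dict(np.load("pics/side0.npz")),G)
flasks(dict(np.load("pics/top0.npz")),G)
go([.6035,.2985,.15],(.209,.978))
E
```

```text
34 [610.8 297.6  15.5] 205 z 78.2
42 [420.4 340.5  19.4] 354 z 82.0
50 [482.9 323.5  23.7] 372 z 86.1
58 [546.8 312.1  27.3] 402 z 90.2
34 [609.8 296.5  15.9] 76 z 76.4
42 [419.1 340.   19.5] 112 z 80.8
50 [481.8 323.4  23.4] 136 z 85.1
58 [545.9 312.   27.5] 141 z 88.8
34 [610.  297.   15.7] 36 z 76.0
42 [421.1 339.5  19. ] 46 z 80.4
50 [483.2 323.5  23.2] 55 z 84.8
58 [545.8 311.9  27.8] 69 z 88.4
 shift [-28.7  79.6 151. ] turn [ 0.003 -0.001  0.016]
```

Run:
```python
from h import *
go([.610,.297,.048],(.209,.978))
```

```text
shift [-35.4  79.1 253. ] turn [ 0.003 -0.001  0.016]
```

Request:
{"method": "step_arm", "body": {
  "moves": [
    [-15,35,30,0,0,0.016,65],
    [-30,70,60,0,0,0.016,65],
    [-35,79,100,0,0,0.016,65],
    [-35,79,140,0,0,0.016,65],
    [-35,79,175,0,0,0.016,65],
    [-35,79,205,0,0,0.016,65],
    [-35,79,230,0,0,0.016,65],
    [-35,79,253,0,0,0.016,65]
  ]
}}

```text
clock: 3.45
tcp_pos: [0.6115, 0.288, 0.0455]
orientation: [-0.364, -3.12, 0.005]
contact_force: [0.7, 0.2, 0.0]
grip_width: 0.0648
gripper_force: 0.0
```

Request:
{"method": "step_arm", "body": {
  "moves": [
    [0,0,0,0,0,0,65],
    [0,0,0,0,0,0,20],
    [0,0,0,0,0,0,20],
    [0,0,0,0,0,0,20],
    [0,0,0,0,0,0,20],
    [0,0,0,0,0,0,20],
    [0,0,0,0,0,0,20],
    [0,0,0,0,0,0,20]
  ],
  "grip_force": 40
}}

```text
clock: 4.25
tcp_pos: [0.6122, 0.2921, 0.0496]
orientation: [0.356, 3.119, 0.001]
contact_force: [-0.1, -0.5, 6.5]
grip_width: 0.032
gripper_force: 40.5
```

Request:
{"method": "step_arm", "body": {
  "moves": [
    [0,0,-5,0,0,0,20],
    [0,0,-15,0,0,0,20],
    [0,0,-30,0,0,0,20],
    [0,0,-60,0,0,0,20],
    [0,0,-90,0,0,0,20],
    [0,0,-125,0,0,0,20],
    [0,0,-125,0,0,0,20],
    [0,0,-125,0,0,0,20]
  ]
}}

```text
clock: 5.05
tcp_pos: [0.6112, 0.2922, 0.1744]
orientation: [0.355, 3.119, 0.002]
contact_force: [0.6, -0.3, -2.0]
grip_width: 0.0321
gripper_force: 40.0
```

Run:
```python
from h import *
f=frame("wrist");save(f,"w34",(150,400,160,480));np.savez("pics/w34.npz",**f)
o=r.get_obs();print(o["tcp_pos"],o["contact_force"],o["grip_width"],o["joints"])
X=cloud(f).reshape(-1,3);X=X[np.isfinite(X[:,2])]
M=R.from_rotvec(o["orientation"]).as_matrix();T=(X-o["tcp_pos"])@M
s=(abs(T[:,0])<.03)&(abs(T[:,1])<.03)&(T[:,2]<.05)&(T[:,2]>-.06)
print(s.sum(),np.percentile(T[s],[1,10,50,90,99],0)*1000)
go([.46,.0,.18],(.972,.235))
```

```text
[0.61060683 0.29158909 0.17286331] [-0.57275389 -0.2764847  -1.77811414] 0.03197479801320014 [-0.01869312  0.65769502 -0.78275905  1.56455833  0.49780493  1.12825822
  0.42971417]
10751 [[-12.67900136 -27.92903842 -59.22685154]
 [-11.27611531 -20.12839969 -51.50571066]
 [ 10.96250679   0.98022274 -25.41453266]
 [ 17.49550782  21.67121192   5.67500487]
 [ 18.79541103  28.95810553  25.42451375]]
 shift [  81.2 -318.    -7. ] turn [-0.     0.     1.107]
```

View pics/w34.png

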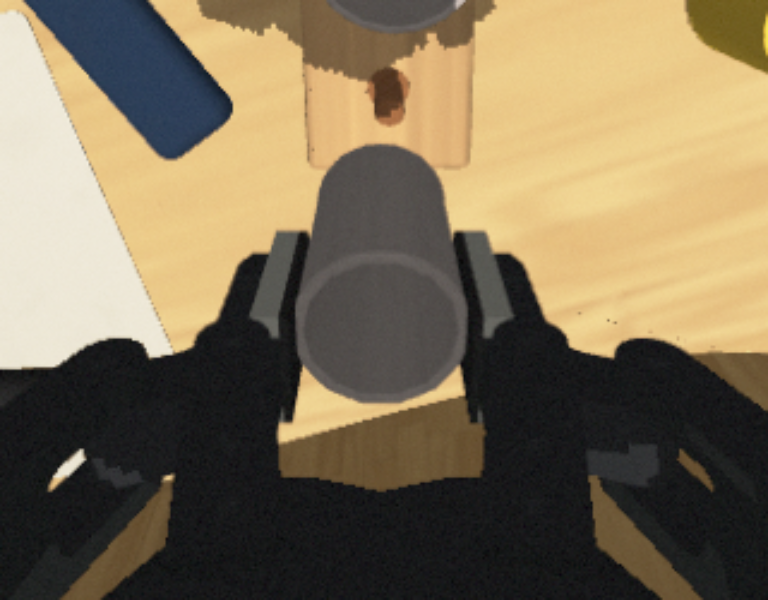

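```bash
cat >> h.py <<'E'
def held(f,o,ro,H):
    """flask axis in tool frame: camera-side outer wall fitted at several heights, and rim height"""
    from scipy.optimize import least_squares
    X=cloud(f).reshape(-1,3);X=X[np.isfinite(X[:,2])]
    Rm=R.from_rotvec(o["orientation"]).as_matrix();T=(X-o["tcp_pos"])@Rm
    s=(abs(T[:,1])<ro*.75)&(T[:,0]>.0)&(T[:,0]<ro+.012)&(T[:,2]>-.06)&(T[:,2]<.06);T=T[s]
    w=T[(T[:,2]>-H*.5+.01)&(T[:,2]<.03)&(T[:,0]>ro*.5)]
    g=lambda p:np.hypot(w[:,0]-p[0]-p[2]*w[:,2],w[:,1]-p[1]-p[3]*w[:,2])-ro
    p=least_squares(g,[0,0,0,0],loss="soft_l1",f_scale=.001).x
    print("axis x,y mm at tip",np.round(p[:2]*1000,1),"tilt x,y",np.round(p[2:],3),"n",len(w),"wall z range",np.round(np.percentile(T[T[:,0]>ro*.7][:,2],[0.5,2,98,99.5])*1000,1))
E
python3 - <<'E'
from h import *
o=r.get_obs();f=dict(np.load("pics/w34.npz"));held(f,o,.017,.060)
o=r.get_obs();print(o["tcp_pos"])
E
```

```text
axis x,y mm at tip [1.6 1.3] tilt x,y [-0.     0.004] n 1574 wall z range [-31.3 -30.9  26.7  28.6]
[0.61060683 0.29158909 0.17286331]
```

Request:
{"method": "step_arm", "body": {
  "moves": [
    [12,-45,-1,0,0,0.15,20],
    [24,-90,-2,0,0,0.3,20],
    [36,-135,-3,0,0,0.45,20],
    [48,-180,-4,0,0,0.6,20],
    [60,-225,-5,0,0,0.75,20],
    [70,-270,-6,0,0,0.9,20],
    [78,-305,-7,0,0,1.05,20],
    [81,-318,-7,0,0,1.107,20]
  ]
}}

```text
clock: 5.9
tcp_pos: [0.4575, -0.0039, 0.1784]
orientation: [-1.954, -2.458, 0.006]
contact_force: [0.7, -0.0, -0.9]
grip_width: 0.0321
gripper_force: 40.3
```

Request:
{"method": "step_arm", "body": {
  "moves": [
    [0,0,0,0,0,0,20],
    [0,0,0,0,0,0,20],
    [0,0,0,0,0,0,20]
  ]
}}

```text
clock: 6.2
tcp_pos: [0.4611, 0.002, 0.1795]
orientation: [-1.938, -2.472, -0.002]
contact_force: [-0.2, -0.1, -1.9]
grip_width: 0.0317
gripper_force: 40.3
```

Run:
```python
from h import *
f=frame("wrist");save(f,"p34");np.savez("pics/p34.npz",**f)
o=r.get_obs();print(o["tcp_pos"],o["contact_force"],o["qvel"].round(3),o["joints"]);held(f,o,.017,.06)
go([.4385,.0038,.10],(.972,.235))
```

```text
[0.46099574 0.00195127 0.17950133] [ 0.49985423 -0.09668515 -0.54804958] [-0.001 -0.001  0.005  0.001  0.001 -0.    -0.002] [ 0.40762848  0.2458295  -0.6184347   2.06990548  0.18295708  0.87800664
 -0.07341248]
axis x,y mm at tip [ 2.  -0.4] tilt x,y [0.003 0.004] n 1637 wall z range [-29.9 -29.4  28.3  29.7]
 shift [  7.1 -21.4  79.5] turn [ 0.    -0.001  0.003]
```

Request:
{"method": "step_arm", "body": {
  "moves": [
    [5,-21,20,0,0,0.003,20],
    [5,-21,50,0,0,0.003,20],
    [5,-21,80,0,0,0.003,20],
    [5,-21,80,0,0,0.003,20],
    [5,-21,80,0,0,0.003,20]
  ]
}}

```text
clock: 6.75
tcp_pos: [0.4391, 0.0012, 0.0998]
orientation: [-1.944, -2.467, -0.0]
contact_force: [0.2, 0.4, -1.3]
grip_width: 0.0322
gripper_force: 40.2
```

Run:
```python
from h import *
f=frame("wrist");save(f,"q34",(60,400,140,500));np.savez("pics/q34.npz",**f)
o=r.get_obs();print(o["tcp_pos"],o["contact_force"],o["joints"]);held(f,o,.017,.06)
go([.4385,.0038,.10],(.972,.235))
```

```text
[0.43980357 0.00106235 0.1005037 ] [ 0.28140172  0.00459312 -0.93607817] [ 0.35693074  0.34081588 -0.57879541  2.1840944   0.29105319  0.68875669
 -0.18661985]
axis x,y mm at tip [ 2.3 -1.2] tilt x,y [0.003 0.002] n 1660 wall z range [-29.1 -28.8  29.   30.8]
 shift [ 3.  -0.6  0.5] turn [ 0.001 -0.    -0.002]
```

View pics/q34.png

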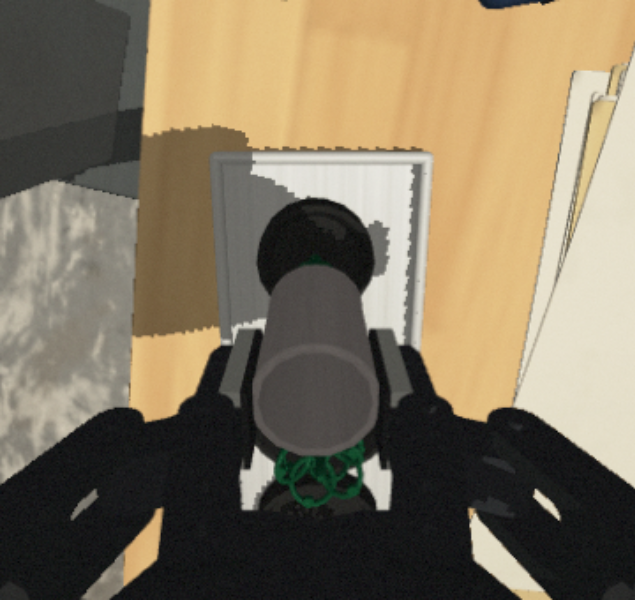

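The flask hangs upright and centred over base 34 (tube at crop column 315, base at 316), so I'll lower it.

Request:
{"method": "step_arm", "body": {
  "moves": [
    [1,0,15,0,0,0,20],
    [1,0,30,0,0,0,20],
    [1,0,42,0,0,0,20],
    [1,0,50,0,0,0,20],
    [1,0,54,0,0,0,20],
    [1,0,57,0,0,0,20],
    [1,0,59,0,0,0,20],
    [1,0,59,0,0,0,20]
  ]
}}

```text
clock: 7.6
tcp_pos: [0.4388, 0.0011, 0.0407]
orientation: [1.947, 2.465, 0.0]
contact_force: [-0.4, -0.2, -0.7]
grip_width: 0.0315
gripper_force: 40.5
```

Request:
{"method": "step_arm", "body": {
  "moves": [
    [0,0,0.5,0,0,0,20],
    [0,0,1,0,0,0,20],
    [0,0,1.5,0,0,0,20],
    [0,0,1.5,0,0,0,20]
  ]
}}

```text
clock: 8.0
tcp_pos: [0.4389, 0.0012, 0.0404]
orientation: [1.946, 2.465, -0.001]
contact_force: [-4.1, 0.2, 17.4]
grip_width: 0.0317
gripper_force: 42.8
```

Request:
{"method": "step_arm", "body": {
  "moves": [
    [0,0,-1,0,0,0,20],
    [0,0,-1,0,0,0,55],
    [0,0,-1,0,0,0,55],
    [0,0,-1,0,0,0,55],
    [0,0,-1,0,0,0,55],
    [0,0,-30,0,0,0,55],
    [0,0,-75,0,0,0,60],
    [0,0,-120,0,0,0,60]
  ]
}}

```text
clock: 8.8
tcp_pos: [0.4378, 0.0014, 0.16]
orientation: [-1.945, -2.464, 0.001]
contact_force: [1.3, -0.8, -0.5]
grip_width: 0.0601
gripper_force: 0.0
```

Run:
```python
from h import *
f=frame("wrist");np.savez("pics/d34.npz",**f);save(f,"d34",(60,400,140,500))
o=r.get_obs();print(o["tcp_pos"],o["contact_force"],o["grip_width"])
flasks(f,{"34":((.4385,.0038),.0695,.017)})
go([.45,.25,.20],(.209,.978))
```

```text
[0.4420222  0.00216811 0.16662286] [3.05718019 0.16443327 4.74694578] 0.06033619461458118
34 [438.    3.9  15.5] 452 z 69.1
 shift [239.1  65.7 -33.3] turn [ 0.006  0.006 -1.125]
```

View pics/d34.png

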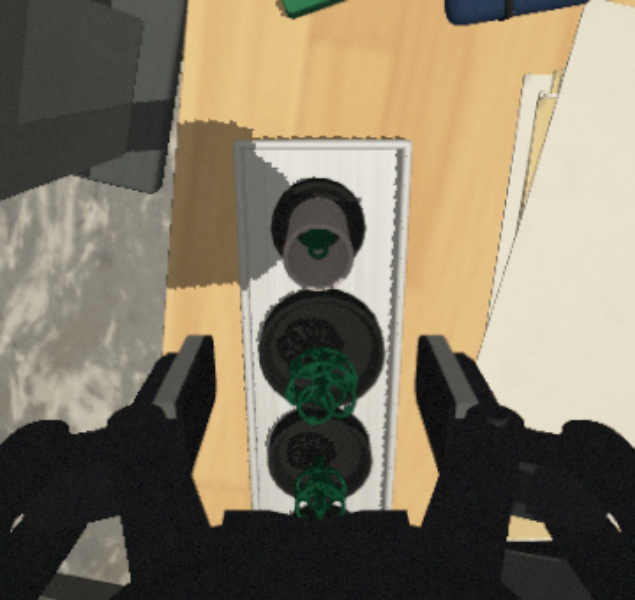

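Flask 34 sits in its collar with the tree inside it, rim at 69 mm. Next is flask 42.

Request:
{"method": "step_arm", "body": {
  "moves": [
    [40,11,-15,0,0,-0.14,75],
    [80,22,-30,0,0,-0.28,75],
    [120,33,-33,0,0,-0.42,75],
    [160,44,-33,0,0,-0.56,75],
    [200,55,-33,0,0,-0.7,75],
    [239,66,-33,0,0,-0.84,75],
    [239,66,-33,0,0,-0.98,75],
    [239,66,-33,0,0,-1.12,75]
  ]
}}

```text
clock: 9.65
tcp_pos: [0.4468, 0.2507, 0.1919]
orientation: [-0.326, -3.124, -0.001]
contact_force: [-0.2, 0.4, -0.9]
grip_width: 0.075
gripper_force: 0.0
```

Request:
{"method": "step_arm", "body": {
  "moves": [
    [0,0,0,0,0,0,75],
    [0,0,0,0,0,0,75],
    [0,0,0,0,0,0,75]
  ]
}}

```text
clock: 9.95
tcp_pos: [0.4475, 0.2485, 0.1921]
orientation: [0.345, 3.122, -0.0]
contact_force: [-0.8, 0.0, 0.9]
grip_width: 0.0753
gripper_force: 0.0
```

Run:
```python
from h import *
f=frame("wrist");flasks(f,{k:G[k] for k in ["42","50"]})
o=r.get_obs();print(o["tcp_pos"],o["joints"])
go([.4205,.340,.048],(.209,.978))
```

```text
42 [419.6 340.1  19.6] 576 z 82.1
50 [482.5 323.6  23.4] 662 z 85.9
[0.4474817  0.24851358 0.19211083] [ 0.1309771   0.39856247 -0.93159352  1.93542741  0.38101928  0.99461501
  0.37516915]
 shift [ 46.3  83.5 144.1] turn [-0.     0.    -0.009]
```

Request:
{"method": "step_arm", "body": {
  "moves": [
    [22,40,0,0,0,-0.009,75],
    [44,80,10,0,0,-0.009,75],
    [46.5,83.5,45,0,0,-0.009,75],
    [46.5,83.5,85,0,0,-0.009,75],
    [46.5,83.5,115,0,0,-0.009,75],
    [46.5,83.5,135,0,0,-0.009,75],
    [46.5,83.5,144,0,0,-0.009,75],
    [46.5,83.5,144,0,0,-0.009,75]
  ]
}}

```text
clock: 10.8
tcp_pos: [0.4196, 0.3399, 0.0474]
orientation: [-0.327, -3.123, 0.002]
contact_force: [0.1, 0.4, -0.1]
grip_width: 0.0748
gripper_force: 0.0
```

Request:
{"method": "step_arm", "body": {
  "moves": [
    [0,0,0,0,0,0,75],
    [0,0,0,0,0,0,30],
    [0,0,0,0,0,0,30],
    [0,0,0,0,0,0,30],
    [0,0,0,0,0,0,30],
    [0,0,0,0,0,0,30],
    [0,0,0,0,0,0,30],
    [0,0,0,0,0,0,30]
  ]
}}

```text
clock: 11.6
tcp_pos: [0.4206, 0.3408, 0.0491]
orientation: [0.326, 3.123, 0.001]
contact_force: [0.3, -0.3, 7.1]
grip_width: 0.0404
gripper_force: 40.2
```

Request:
{"method": "step_arm", "body": {
  "moves": [
    [0,0,-5,0,0,0,30],
    [0,0,-15,0,0,0,30],
    [0,0,-30,0,0,0,30],
    [0,0,-60,0,0,0,30],
    [0,0,-90,0,0,0,30],
    [0,0,-125,0,0,0,30],
    [0,0,-125,0,0,0,30],
    [0,0,-125,0,0,0,30]
  ]
}}

```text
clock: 12.4
tcp_pos: [0.4203, 0.3406, 0.1744]
orientation: [0.326, 3.123, 0.002]
contact_force: [-0.1, -0.0, -0.8]
grip_width: 0.0408
gripper_force: 40.7
```

Run:
```python
from h import *
f=frame("wrist");np.savez("pics/w42.npz",**f)
o=r.get_obs();print(o["tcp_pos"],o["contact_force"],o["grip_width"],o["joints"]);held(f,o,.021,.064)
go([.50,.0,.19],(.972,.235))
```

```text
[0.41982287 0.33994408 0.17319434] [-1.03971733 -1.17550147 -2.41714771] 0.040282495945989004 [-0.08076772  0.47432156 -0.91323377  1.89097262  0.44631847  0.99486907
  0.17100692]
axis x,y mm at tip [-0.2  1.2] tilt x,y [-0.001  0.001] n 2001 wall z range [-35.6 -35.1  26.5  28. ]
 shift [-148.7 -316.1  -16.6] turn [-0.000e+00  1.000e-03  1.126e+00]
```

Request:
{"method": "step_arm", "body": {
  "moves": [
    [-19,-40,-4,0,0,0.14,30],
    [-38,-80,-8,0,0,0.28,30],
    [-57,-120,-12,0,0,0.42,30],
    [-76,-160,-16,0,0,0.56,30],
    [-95,-200,-16,0,0,0.7,30],
    [-114,-240,-16,0,0,0.84,30],
    [-133,-280,-16,0,0,0.98,30],
    [-149,-316,-16,0,0,1.126,30]
  ]
}}

```text
clock: 13.25
tcp_pos: [0.4997, -0.0021, 0.1879]
orientation: [-1.951, -2.46, 0.003]
contact_force: [0.7, -0.6, -1.7]
grip_width: 0.0407
gripper_force: 40.9
```

Run:
```python
from h import *
o=r.get_obs();print(o["tcp_pos"],o["joints"])
go([.4975,-.2268,.19],(.972,.235))
```

```text
[ 0.49972583 -0.0021456   0.18794395] [ 0.40782411  0.30332998 -0.62216691  1.97746039  0.21894355  0.92917373
 -0.09510554]
 shift [-218.2  -53.4   -2. ] turn [-0.002 -0.    -0.007]
```

Request:
{"method": "step_arm", "body": {
  "moves": [
    [-40,-10,0,0,0,0,30],
    [-80,-20,0,0,0,0,30],
    [-120,-30,0,0,0,0,30],
    [-160,-40,0,0,0,0,30],
    [-200,-49,0,0,0,0,30],
    [-218,-53,0,0,0,0,30],
    [-218,-53,0,0,0,0,30],
    [-218,-53,0,0,0,0,30]
  ]
}}

```text
clock: 14.05
tcp_pos: [0.4993, -0.2232, 0.1879]
orientation: [-1.942, -2.466, 0.0]
contact_force: [0.9, 0.8, -0.5]
grip_width: 0.0402
gripper_force: 40.9
```

Run:
```python
from h import *
f=frame("wrist");np.savez("pics/p42.npz",**f);save(f,"p42",(60,400,140,500))
o=r.get_obs();print(o["tcp_pos"],o["joints"]);held(f,o,.021,.064)
go([.4975,-.2268,.105],(.972,.235))
```

```text
[ 0.49973688 -0.22235367  0.18820704] [ 0.72512331  0.36346673 -0.51816794  1.87818263  0.21569686  0.9573283
  0.34803329]
axis x,y mm at tip [-0.7 -1.1] tilt x,y [ 0.002 -0.001] n 2091 wall z range [-33.8 -33.4  28.1  29.6]
 shift [-3.9 -3.1 83.2] turn [-0.001 -0.002  0.001]
```

View pics/p42.png

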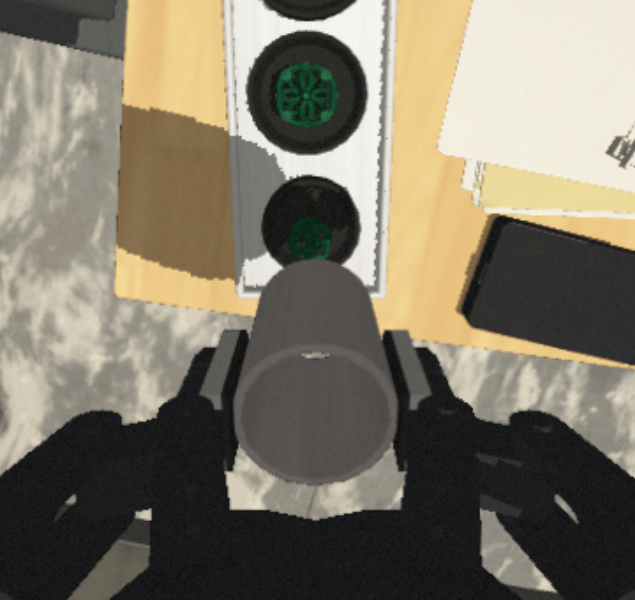

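The tray is visible, with base 50 at crop (307,93) and base 42 at (311,220) just ahead of the held tube. I'll re-measure the bases from the two closer frames.

```bash
cat >> h.py <<'E'
B={"34":((.4385,.0038),27),"58":((.459,-.0734),39),"50":((.477,-.1500),35),"42":((.4975,-.2268),31)}
def bases(f,names):
    X=cloud(f).reshape(-1,3);C=f["image"].reshape(-1,3).astype(int)
    k=np.isfinite(X[:,2]);X=X[k];C=C[k]
    for n in names:
        c,ro=B[n];c=np.array(c)
        for i in range(6):
            d=np.hypot(*(X[:,:2]-c).T)
            s=(C.max(1)<70)&(d<ro/1000+.006)&(d>ro/1000-.008)&(X[:,2]>.013)&(X[:,2]<.024)
            q=circ(X[s][:,:2]);c=q[:2]
        d=np.hypot(*(X[:,:2]-c).T);t=(d<.025)&(X[:,2]>.042)&(C[:,1]>C[:,0]+15)
        print(n,np.round(q*1000,1),s.sum(),"z",np.round(np.median(X[s][:,2])*1000,1),"tree",np.round(X[t].mean(0)*1000,1),t.sum())
E
python3 - <<'E'
from h import *
bases(dict(np.load("pics/p42.npz")),["42","50"])
bases(dict(np.load("pics/d34.npz")),["58","50"])
E
```

```text
42 [ 496.9 -227.8   27.6] 702 z 17.6 tree [ 496.9 -227.6   50.6] 257
50 [ 476.6 -151.3   31.4] 1140 z 17.4 tree [ 476.6 -151.4   52.8] 726
58 [458.6 -72.1  36. ] 938 z 17.6 tree [458.5 -72.1  53.7] 964
50 [ 476.2 -149.2   32.4] 608 z 17.5 tree [ 475.3 -147.6   50.9] 463
```

Request:
{"method": "step_arm", "body": {
  "moves": [
    [-4,-3,25,0,0,0,30],
    [-4,-3,55,0,0,0,30],
    [-4,-3,75,0,0,0,30],
    [-4,-3,80,0,0,0,30],
    [-4,-3,80,0,0,0,30],
    [-4,-3,80,0,0,0,30]
  ]
}}

```text
clock: 14.7
tcp_pos: [0.4991, -0.2279, 0.1101]
orientation: [1.941, 2.469, 0.001]
contact_force: [0.0, 0.3, -1.3]
grip_width: 0.0403
gripper_force: 40.9
```

Run:
```python
from h import *
f=frame("wrist");o=r.get_obs();print(o["tcp_pos"]);held(f,o,.021,.064)
bases(f,["50"])
go([.497,-.2277,.04],(.972,.235))
```

```text
[ 0.49923038 -0.22817108  0.11035044]
axis x,y mm at tip [ 0.4 -0.6] tilt x,y [ 0.002 -0.   ] n 2077 wall z range [-34.  -33.5  28.   29.6]
50 [ 476.5 -151.3   31.5] 2116 z 17.4 tree [ 476.4 -151.1   52.9] 1448
 shift [ 1.1 -2.2 70.3] turn [0.002 0.001 0.001]
```

Request:
{"method": "step_arm", "body": {
  "moves": [
    [1,-1.5,10,0,0,0,30],
    [1,-1.5,25,0,0,0,30],
    [1,-1.5,40,0,0,0,30],
    [1,-1.5,52,0,0,0,30],
    [1,-1.5,60,0,0,0,30],
    [1,-1.5,65,0,0,0,30],
    [1,-1.5,67.5,0,0,0,30],
    [1,-1.5,68,0,0,0,30]
  ]
}}

```text
clock: 15.55
tcp_pos: [0.4966, -0.2278, 0.041]
orientation: [-1.943, -2.469, -0.0]
contact_force: [-0.4, -0.3, -0.5]
grip_width: 0.0405
gripper_force: 40.9
```

Request:
{"method": "step_arm", "body": {
  "moves": [
    [0,0,0.5,0,0,0,30],
    [0,0,1,0,0,0,30],
    [0,0,1.5,0,0,0,30],
    [0,0,2,0,0,0,30],
    [0,0,2,0,0,0,30]
  ]
}}

```text
clock: 16.05
tcp_pos: [0.4968, -0.228, 0.0401]
orientation: [1.943, 2.468, -0.0]
contact_force: [-3.3, 1.3, 7.4]
grip_width: 0.0402
gripper_force: 42.0
```

Request:
{"method": "step_arm", "body": {
  "moves": [
    [0,0,0,0,0,0,62],
    [0,0,0,0,0,0,62],
    [0,0,0,0,0,0,62],
    [0,0,0,0,0,0,62],
    [0,0,-30,0,0,0,62],
    [0,0,-75,0,0,0,75],
    [0,0,-120,0,0,0,75],
    [0,0,-150,0,0,0,75]
  ]
}}

```text
clock: 16.85
tcp_pos: [0.4975, -0.2279, 0.1922]
orientation: [1.941, 2.466, 0.001]
contact_force: [0.1, -1.1, -0.3]
grip_width: 0.0749
gripper_force: 0.0
```

Request:
{"method": "step_arm", "body": {
  "moves": [
    [45,10,0,0,0,0,80],
    [90,20,0,0,0,0,80],
    [135,30,0,0,0,0,80],
    [180,40,0,0,0,0,80],
    [210,50,0,0,0,0,80],
    [210,50,0,0,0,0,80],
    [210,50,0,0,0,0,80]
  ]
}}

```text
clock: 17.55
tcp_pos: [0.4958, -0.0115, 0.1891]
orientation: [1.941, 2.47, -0.0]
contact_force: [0.2, -0.8, -0.4]
grip_width: 0.08
gripper_force: 0.0
```

Run:
```python
from h import *
f=frame("top");o=r.get_obs();print(o["tcp_pos"],o["joints"])
flasks(f,{"42":((.497,-.228),.0735,.021),"34":((.438,.0038),.0695,.017)})
go([.48,.23,.2],(.209,.978))
```

```text
[ 0.4957096  -0.01271291  0.18894263] [ 0.43469961  0.29496007 -0.62686508  1.98598599  0.21563102  0.92611714
 -0.06569551]
42 [ 496.9 -228.2   19.7] 43 z 72.7
34 [437.7   2.2  15.2] 29 z 66.9
 shift [239.6  41.6 -11.2] turn [-1.000e-03  0.000e+00 -1.124e+00]
```

Request:
{"method": "step_arm", "body": {
  "moves": [
    [40,7,-4,0,0,-0.14,80],
    [80,14,-8,0,0,-0.28,80],
    [120,21,-11,0,0,-0.42,80],
    [160,28,-11,0,0,-0.56,80],
    [200,35,-11,0,0,-0.7,80],
    [240,42,-11,0,0,-0.84,80],
    [240,42,-11,0,0,-0.98,80],
    [240,42,-11,0,0,-1.124,80]
  ]
}}

```text
clock: 18.4
tcp_pos: [0.4806, 0.2311, 0.1998]
orientation: [-0.32, -3.125, 0.0]
contact_force: [0.7, -1.2, -0.7]
grip_width: 0.0803
gripper_force: 0.0
```

Request:
{"method": "step_arm", "body": {
  "moves": [
    [0,0,0,0,0,0,80],
    [0,0,0,0,0,0,80],
    [0,0,0,0,0,0,80]
  ]
}}

```text
clock: 18.7
tcp_pos: [0.4808, 0.2301, 0.2]
orientation: [0.336, 3.123, -0.001]
contact_force: [0.3, 0.2, 0.1]
grip_width: 0.0802
gripper_force: 0.0
```

Run:
```python
from h import *
f=frame("wrist");flasks(f,{k:G[k] for k in ["50","58"]})
o=r.get_obs();print(o["tcp_pos"],o["joints"])
go([.4827,.3236,.048],(.209,.978))
```

```text
50 [482.4 323.5  23.6] 657 z 86.0
58 [546.4 312.2  27.3] 554 z 90.0
[0.48064981 0.23039686 0.20008834] [ 0.17145855  0.42443912 -0.92292266  1.88131818  0.39362192  1.02991642
  0.44047236]
 shift [ 17.8  91.6 152. ] turn [-0.     0.    -0.003]
```

Request:
{"method": "step_arm", "body": {
  "moves": [
    [9,45,0,0,0,0,80],
    [18,88,15,0,0,0,80],
    [18,91.5,55,0,0,0,80],
    [18,91.5,95,0,0,0,80],
    [18,91.5,125,0,0,0,80],
    [18,91.5,145,0,0,0,80],
    [18,91.5,152,0,0,0,80],
    [18,91.5,152,0,0,0,80]
  ]
}}

```text
clock: 19.55
tcp_pos: [0.4816, 0.324, 0.0476]
orientation: [-0.33, -3.123, 0.002]
contact_force: [-0.4, -0.9, 0.3]
grip_width: 0.0799
gripper_force: 0.0
```

Request:
{"method": "step_arm", "body": {
  "moves": [
    [0,0,0,0,0,0,80],
    [0,0,0,0,0,0,38],
    [0,0,0,0,0,0,38],
    [0,0,0,0,0,0,38],
    [0,0,0,0,0,0,38],
    [0,0,0,0,0,0,38],
    [0,0,0,0,0,0,38],
    [0,0,0,0,0,0,38]
  ]
}}

```text
clock: 20.35
tcp_pos: [0.4824, 0.3247, 0.0493]
orientation: [0.329, 3.123, 0.001]
contact_force: [-0.5, -1.3, 5.9]
grip_width: 0.0483
gripper_force: 41.2
```

Request:
{"method": "step_arm", "body": {
  "moves": [
    [0,0,-5,0,0,0,38],
    [0,0,-15,0,0,0,38],
    [0,0,-30,0,0,0,38],
    [0,0,-60,0,0,0,38],
    [0,0,-90,0,0,0,38],
    [0,0,-130,0,0,0,38],
    [0,0,-130,0,0,0,38],
    [0,0,-130,0,0,0,38]
  ]
}}

```text
clock: 21.15
tcp_pos: [0.4822, 0.3248, 0.1798]
orientation: [0.329, 3.122, 0.002]
contact_force: [0.3, -0.0, -0.9]
grip_width: 0.0483
gripper_force: 41.6
```

Run:
```python
from h import *
f=frame("wrist")
o=r.get_obs();print(o["tcp_pos"],o["contact_force"],o["grip_width"]);held(f,o,.025,.068)
go([.50,.0,.19],(.972,.235))
```

```text
[0.48167281 0.32400954 0.17835893] [-0.0056375  -0.20326904 -1.59923038] 0.04865971126838946
axis x,y mm at tip [-1.4  1.3] tilt x,y [-0.002  0.003] n 2407 wall z range [-39.5 -39.1  25.8  27.9]
 shift [ -85.5 -313.1  -11.5] turn [0.000e+00 1.000e-03 1.124e+00]
```

Request:
{"method": "step_arm", "body": {
  "moves": [
    [-11,-40,-2,0,0,0.14,38],
    [-22,-80,-4,0,0,0.28,38],
    [-33,-120,-6,0,0,0.42,38],
    [-44,-160,-8,0,0,0.56,38],
    [-55,-200,-10,0,0,0.7,38],
    [-66,-240,-11,0,0,0.84,38],
    [-77,-280,-11,0,0,0.98,38],
    [-85,-313,-11,0,0,1.124,38]
  ]
}}

```text
clock: 22.0
tcp_pos: [0.4985, -0.0023, 0.1879]
orientation: [-1.952, -2.46, 0.003]
contact_force: [1.2, -0.3, -1.1]
grip_width: 0.0484
gripper_force: 41.9
```

Run:
```python
from h import *
go([.4766,-.1513,.19],(.972,.235))
```

```text
shift [-140.1  -55.2   -1.9] turn [-0.003 -0.    -0.008]
```

Request:
{"method": "step_arm", "body": {
  "moves": [
    [-40,-16,0,0,0,0,38],
    [-80,-32,0,0,0,0,38],
    [-115,-45,0,0,0,0,38],
    [-143,-55,0,0,0,0,38],
    [-143,-55,30,0,0,0,38],
    [-143,-55,65,0,0,0,38],
    [-143,-55,75,0,0,0,38],
    [-143,-55,75,0,0,0,38]
  ]
}}

```text
clock: 22.8
tcp_pos: [0.478, -0.1506, 0.1122]
orientation: [-1.939, -2.465, 0.003]
contact_force: [0.5, -0.1, -0.6]
grip_width: 0.0483
gripper_force: 41.9
```

Request:
{"method": "step_arm", "body": {
  "moves": [
    [0,0,0,0,0,0,38],
    [0,0,0,0,0,0,38]
  ]
}}

```text
clock: 23.0
tcp_pos: [0.4809, -0.1512, 0.1154]
orientation: [1.941, 2.467, 0.001]
contact_force: [-0.2, 0.3, -0.3]
grip_width: 0.0483
gripper_force: 41.9
```

Run:
```python
from h import *
f=frame("wrist");o=r.get_obs();print(o["tcp_pos"]);held(f,o,.025,.068);save(f,"p50",(60,400,140,500))
bases(f,["58"])
go([.4766,-.1513,.04],(.972,.235))
```

```text
[ 0.48085633 -0.15131797  0.11547177]
axis x,y mm at tip [-1.  -0.4] tilt x,y [0.002 0.001] n 2521 wall z range [-38.2 -37.7  27.4  29.4]
58 [458.8 -73.2  35.5] 2329 z 17.4 tree [458.5 -72.8  54.9] 2043
 shift [ 1.1 -4.3 75.5] turn [0.002 0.001 0.   ]
```

View pics/p50.png

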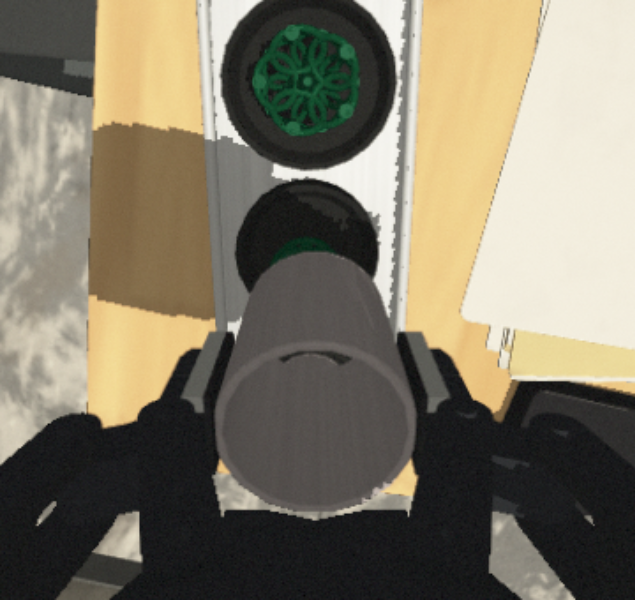

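The tube is at crop column 316 and base 50 at 307, so a shift of about 4 mm along −y is needed, as computed. Flask 50 goes down now.

Request:
{"method": "step_arm", "body": {
  "moves": [
    [2,-4,0,0,0,0,38],
    [2,-4,15,0,0,0,38],
    [2,-4,35,0,0,0,38],
    [2,-4,50,0,0,0,38],
    [2,-4,61,0,0,0,38],
    [2,-4,68,0,0,0,38],
    [2,-4,72,0,0,0,38],
    [2,-4,73,0,0,0,38]
  ]
}}

```text
clock: 23.85
tcp_pos: [0.4756, -0.1503, 0.0411]
orientation: [1.943, 2.468, 0.0]
contact_force: [-0.7, 0.2, -1.5]
grip_width: 0.0483
gripper_force: 41.9
```

Request:
{"method": "step_arm", "body": {
  "moves": [
    [0,0,0.5,0,0,0,38],
    [0,0,1,0,0,0,38],
    [0,0,1.5,0,0,0,38],
    [0,0,2,0,0,0,38],
    [0,0,2.5,0,0,0,38],
    [0,0,2.5,0,0,0,38]
  ]
}}

```text
clock: 24.45
tcp_pos: [0.4758, -0.1504, 0.0402]
orientation: [1.943, 2.467, -0.001]
contact_force: [-5.6, 1.5, 16.6]
grip_width: 0.0484
gripper_force: 44.0
```

Request:
{"method": "step_arm", "body": {
  "moves": [
    [0,0,-1,0,0,0,38],
    [0,0,-1,0,0,0,68],
    [0,0,-1,0,0,0,68],
    [0,0,-1,0,0,0,68],
    [0,0,-1,0,0,0,68],
    [0,0,-30,0,0,0,68],
    [0,0,-75,0,0,0,80],
    [0,0,-120,0,0,0,85]
  ]
}}

```text
clock: 25.25
tcp_pos: [0.4747, -0.15, 0.1594]
orientation: [-1.941, -2.467, 0.0]
contact_force: [0.9, -1.5, -0.0]
grip_width: 0.0847
gripper_force: 0.0
```

Request:
{"method": "step_arm", "body": {
  "moves": [
    [0,0,-45,0,0,0,85],
    [20,10,-50,0,0,0,85],
    [65,20,-50,0,0,0,85],
    [110,35,-50,0,0,0,85],
    [150,50,-50,0,0,0,85],
    [150,50,-50,0,0,0,85],
    [150,50,-50,0,0,0,85]
  ]
}}

```text
clock: 25.95
tcp_pos: [0.4887, 0.0081, 0.2085]
orientation: [-1.94, -2.471, 0.0]
contact_force: [-0.3, -0.8, -0.0]
grip_width: 0.085
gripper_force: 0.0
```

Run:
```python
from h import *
f=frame("wrist");o=r.get_obs();print(o["tcp_pos"],o["joints"])
flasks(f,{"42":((.497,-.228),.0735,.021),"34":((.438,.0038),.0695,.017),"50":((.476,-.151),.0775,.025)})
flasks(frame("top"),{"58":G["58"],"50":((.476,-.151),.0775,.025)})
go([.54,.22,.2],(.209,.978))
```

```text
[0.48863199 0.00661966 0.20833554] [ 0.43790502  0.26344711 -0.66860474  1.97909565  0.19830824  0.96398398
 -0.09084033]Traceback (most recent call last):
  File "<stdin>", line 3, in <module>
  File "h.py", line 40, in flasks
    print(n,np.round(q*1000,1),s.sum(),"z",np.round(np.median(X[s][:,2])*1000,1))
                     ^
UnboundLocalError: cannot access local variable 'q' where it is not associated with a value
```

Run:
```python
from h import *
flasks(frame("top"),{"58":G["58"],"50":((.476,-.151),.0775,.025),"42":((.497,-.228),.0735,.021),"34":((.438,.0038),.0695,.017)})
go([.54,.22,.2],(.209,.978))
```

```text
58 [546.  311.9  27.9] 62 z 88.8
50 [ 477.1 -152.    22.5] 21 z 76.6
42 [ 496.8 -228.3   19.6] 42 z 72.4
34 [438.    2.8  14.8] 23 z 68.0
 shift [196.3  99.9   8.1] turn [-1.000e-03 -0.000e+00 -1.125e+00]
```

Request:
{"method": "step_arm", "body": {
  "moves": [
    [33,17,0,0,0,-0.14,85],
    [66,34,0,0,0,-0.28,85],
    [100,51,4,0,0,-0.42,85],
    [140,70,8,0,0,-0.56,85],
    [180,90,8,0,0,-0.7,85],
    [196,100,8,0,0,-0.84,85],
    [196,100,8,0,0,-0.98,85],
    [196,100,8,0,0,-1.125,85]
  ]
}}

```text
clock: 26.85
tcp_pos: [0.5406, 0.2201, 0.2]
orientation: [-0.321, -3.124, 0.001]
contact_force: [0.2, -1.0, 0.7]
grip_width: 0.0851
gripper_force: 0.0
```

Request:
{"method": "step_arm", "body": {
  "moves": [
    [0,0,0,0,0,0,85],
    [0,0,0,0,0,0,85],
    [0,0,0,0,0,0,85]
  ]
}}

```text
clock: 27.15
tcp_pos: [0.5403, 0.2202, 0.2005]
orientation: [0.334, 3.124, -0.001]
contact_force: [-0.5, 0.3, -0.7]
grip_width: 0.085
gripper_force: 0.0
```

Run:
```python
from h import *
f=frame("wrist");flasks(f,{"58":G["58"]})
o=r.get_obs();print(o["tcp_pos"],o["grip_width"])
go([.5464,.3121,.048],(.209,.978))
```

```text
58 [546.6 312.1  27.5] 788 z 90.1
[0.54024273 0.22048985 0.20058395] 0.08477160910555115
 shift [ 13.3  90.9 152.5] turn [-0.     0.    -0.002]
```

Request:
{"method": "step_arm", "body": {
  "moves": [
    [7,45,0,0,0,0,85],
    [13,90,10,0,0,0,85],
    [13,91,45,0,0,0,85],
    [13,91,80,0,0,0,85],
    [13,91,80,0,0,0,85],
    [13,91,115,0,0,0,85],
    [13,91,145,0,0,0,85],
    [13,91,152,0,0,0,85]
  ]
}}

```text
clock: 28.0
tcp_pos: [0.5456, 0.3113, 0.0472]
orientation: [-0.33, -3.122, 0.004]
contact_force: [-0.4, -0.1, -0.8]
grip_width: 0.0849
gripper_force: 0.0
```

Request:
{"method": "step_arm", "body": {
  "moves": [
    [0,0,0,0,0,0,85],
    [0,0,0,0,0,0,46],
    [0,0,0,0,0,0,46],
    [0,0,0,0,0,0,46],
    [0,0,0,0,0,0,46],
    [0,0,0,0,0,0,46],
    [0,0,0,0,0,0,46],
    [0,0,0,0,0,0,46]
  ]
}}

```text
clock: 28.8
tcp_pos: [0.5473, 0.3136, 0.0508]
orientation: [0.328, 3.122, 0.002]
contact_force: [-1.1, -1.3, 6.3]
grip_width: 0.0561
gripper_force: 42.7
```

Request:
{"method": "step_arm", "body": {
  "moves": [
    [0,0,-5,0,0,0,46],
    [0,0,-15,0,0,0,46],
    [0,0,-30,0,0,0,46],
    [0,0,-60,0,0,0,46],
    [0,0,-90,0,0,0,46],
    [0,0,-135,0,0,0,46],
    [0,0,-135,0,0,0,46],
    [0,0,-135,0,0,0,46]
  ]
}}

```text
clock: 29.6
tcp_pos: [0.5467, 0.3135, 0.1858]
orientation: [0.327, 3.122, 0.002]
contact_force: [-0.0, -1.1, -3.8]
grip_width: 0.0563
gripper_force: 43.4
```

Run:
```python
from h import *
f=frame("wrist")
o=r.get_obs();print(o["tcp_pos"],o["contact_force"],o["grip_width"]);held(f,o,.029,.072)
go([.50,.02,.20],(.972,.235))
```

```text
[0.5460315  0.31262834 0.18404506] [ 0.5842473  -0.39100278 -1.91472251] 0.05605549969495486
axis x,y mm at tip [-0.8  1.4] tilt x,y [-0.001  0.002] n 2740 wall z range [-42.2 -41.8  26.9  29.2]
 shift [ -15.6 -295.8  -15.9] turn [0.000e+00 1.000e-03 1.125e+00]
```

Request:
{"method": "step_arm", "body": {
  "moves": [
    [-2,-38,-6,0,0,0.14,46],
    [-4,-76,-12,0,0,0.28,46],
    [-6,-114,-15,0,0,0.42,46],
    [-8,-152,-15,0,0,0.56,46],
    [-10,-190,-15,0,0,0.7,46],
    [-12,-228,-15,0,0,0.84,46],
    [-14,-266,-15,0,0,0.98,46],
    [-15,-295,-15,0,0,1.125,46]
  ]
}}

```text
clock: 30.45
tcp_pos: [0.4979, 0.0183, 0.1973]
orientation: [-1.952, -2.459, 0.004]
contact_force: [-0.0, 0.9, -2.4]
grip_width: 0.0559
gripper_force: 43.8
```

Run:
```python
from h import *
go([.4588,-.0735,.20],(.972,.235))
```

```text
shift [-80.5 -59.   -2.5] turn [-0.003  0.    -0.008]
```

Request:
{"method": "step_arm", "body": {
  "moves": [
    [-40,-30,0,0,0,0,46],
    [-80,-59,0,0,0,0,46],
    [-83,-60,0,0,0,0,46],
    [-83,-60,30,0,0,0,46],
    [-83,-60,60,0,0,0,46],
    [-83,-60,72,0,0,0,46],
    [-83,-60,72,0,0,0,46],
    [-83,-60,72,0,0,0,46]
  ]
}}

```text
clock: 31.25
tcp_pos: [0.4612, -0.073, 0.127]
orientation: [-1.942, -2.469, -0.0]
contact_force: [-0.4, -0.9, -1.5]
grip_width: 0.0562
gripper_force: 43.8
```

Run:
```python
from h import *
f=frame("wrist");o=r.get_obs();print(o["tcp_pos"]);held(f,o,.029,.072);save(f,"p58",(60,400,140,500))
go([.4588,-.0735,.04],(.972,.235))
```

```text
[ 0.4616874  -0.07314656  0.12748478]
axis x,y mm at tip [-0.2 -1. ] tilt x,y [ 0.003 -0.   ] n 2892 wall z range [-40.1 -39.7  29.   31.5]
 shift [ 0.4 -3.  87.5] turn [0.001 0.    0.   ]
```

View pics/p58.png

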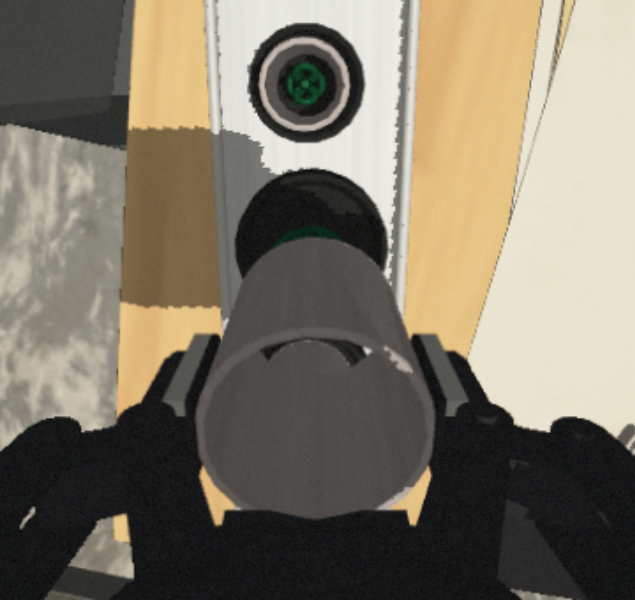

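Flask 34 is centred in its seat at crop (305,82), and the 58 tube (column 315) is nearly over its base (311). I'll shift about −2 mm in y and lower it.

Request:
{"method": "step_arm", "body": {
  "moves": [
    [0.5,-2,15,0,0,0,46],
    [0.5,-2,30,0,0,0,46],
    [0.5,-2,45,0,0,0,46],
    [0.5,-2,58,0,0,0,46],
    [0.5,-2,69,0,0,0,46],
    [0.5,-2,78,0,0,0,46],
    [0.5,-2,83,0,0,0,46],
    [0.5,-2,84,0,0,0,46]
  ]
}}

```text
clock: 32.1
tcp_pos: [0.4587, -0.0734, 0.0422]
orientation: [-1.943, -2.468, 0.0]
contact_force: [-0.7, 0.6, -2.0]
grip_width: 0.0563
gripper_force: 44.0
```

Request:
{"method": "step_arm", "body": {
  "moves": [
    [0,0,0.5,0,0,0,46],
    [0,0,1,0,0,0,46],
    [0,0,1.5,0,0,0,46],
    [0,0,2,0,0,0,46],
    [0,0,2.5,0,0,0,46],
    [0,0,2.5,0,0,0,46]
  ]
}}

```text
clock: 32.7
tcp_pos: [0.4592, -0.0735, 0.0417]
orientation: [1.942, 2.467, -0.001]
contact_force: [-6.0, 1.5, 16.4]
grip_width: 0.0557
gripper_force: 46.4
```

Request:
{"method": "step_arm", "body": {
  "moves": [
    [0,0,-1,0,0,0,46],
    [0,0,-1,0,0,0,78],
    [0,0,-1,0,0,0,78],
    [0,0,-1,0,0,0,78],
    [0,0,-1,0,0,0,78],
    [0,0,-30,0,0,0,78],
    [0,0,-75,0,0,0,85],
    [0,0,-120,0,0,0,85]
  ]
}}

```text
clock: 33.5
tcp_pos: [0.458, -0.0731, 0.161]
orientation: [-1.941, -2.467, 0.001]
contact_force: [0.9, -0.9, -0.9]
grip_width: 0.0851
gripper_force: 0.0
```

Request:
{"method": "step_arm", "body": {
  "moves": [
    [0,10,-45,0,0,0,85],
    [-45,20,-80,0,0,0,85],
    [-90,30,-120,0,0,0,85],
    [-120,40,-150,0,0,0,85],
    [-120,40,-150,0,0,0,85],
    [-120,40,-150,0,0,0,85],
    [-120,40,-150,0,0,0,85]
  ]
}}

```text
clock: 34.2
tcp_pos: [0.5249, -0.1792, 0.3087]
orientation: [-1.94, -2.468, 0.001]
contact_force: [-0.4, -0.0, -0.4]
grip_width: 0.085
gripper_force: 0.0
```

Run:
```python
from h import *
f=frame("wrist");save(f,"end",(20,340,150,480))
g={"42":((.497,-.228),.0735,.021),"34":((.438,.0038),.0695,.017),"50":((.476,-.151),.0775,.025),"58":((.459,-.0735),.0815,.029)}
for k in g:
    try: flasks(f,{k:g[k]})
    except Exception: print(k,"unseen")
bases(f,["34","58","50"])
```

```text
42 [ 496.7 -227.1   19.5] 215 z 73.0
34 [438.3   2.8  15.3] 147 z 69.0
50 [ 475.9 -150.8   23.6] 282 z 77.1
58 [459.3 -73.9  27.5] 395 z 81.1
34 [438.7   3.   23.6] 393 z 17.6 tree [438.6   4.2  47.8] 99
58 [458.4 -72.9  36. ] 390 z 17.5 tree [458.9 -73.1  54.8] 582
50 [ 476.3 -151.8   32.3] 345 z 17.5 tree [ 476.9 -150.6   52.4] 339
```

View pics/end.png

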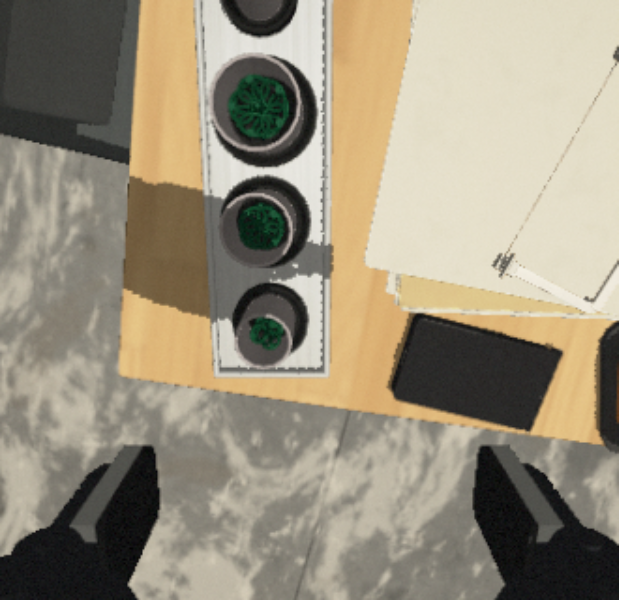

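All four flasks stand upright over their trees. Their rims read 69, 73, 77 and 81 mm, each 9 mm plus the flask's own height, so all are at seat level. The bases have not moved, and the arm is clear.

```bash
python3 -c "
from bench import r
print(r.hand_in())"
```

```text
the job is handed in; nothing more can be done
None
```

All four flasks are seated upright over the wax trees on the bases of their own size, placed smallest to largest; the job was handed in at about 34 s, and no verdict came back.

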